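# Find the slipping fence stop and hold its arm up

### The job

One of the three flip stops on the bench fence slips: working along the fence from its left-hand end, give each of the three a light sideways tap with the fingertips, just enough to tell whether it shifts, without driving any of them out of place. Then lift the hinged arm of the loose one well clear of its lock bolt, about half-way to upright or further, and finish while still holding it there, so that I can get a key on the bolt. Leave the other two arms down and nothing else on the bench disturbed.

Things in the scene. Friction and masses are not known exactly. Their poses are not given: they have to be found in the camera images.
- fence: aluminium stop fence fixed to the bench, 640 mm long, 40 mm thick, 60 mm high; origin under its centre on the bench top; +y runs along it to its left-hand end (left as the robot sees it), -x is its working face, towards the robot. Three flip stops ride on it, one in its left part, one near its middle, one in its right part, at least 130 mm apart centre to centre
- stop_a: carriage of one of three identical aluminium flip stops, 52 mm wide along the fence, 56 mm deep, straddling the fence's top; origin on the fence's top centre line, 60 mm above the bench; axes as the fence's. Its lock bolt is hidden under the hinged arm. The arm's hinge pin lies along y, 22 mm behind (+x) and 29 mm above this origin
- stop_a_leg (a point): the place to tap or to take hold of: centre of the upper part of this stop's leg, 95 mm in front of the hinge pin and 16 mm below it while the arm is down (73 mm above the bench). The leg is an upright bar 28 mm wide along the fence, 24 mm deep, from 12 to 94 mm above the bench, its rear face 33 mm in front of the carriage. The point and its axes turn with the arm
- stop_a_arm (a joint): angle of this stop's arm about its hinge: 0 = down, grows as the leg end is lifted up and back over the fence, end stop at 1.3 rad. The hinge is free: the arm (about 110 g) falls back down from every angle when let go
- stop_b: carriage of another flip stop, same as stop_a. The letters say nothing of the places along the fence nor of which stop is loose. Tight stops do not shift along the fence for a push under 40 N; the loose one slides along it at about 2 N and stays where it is left. Its bolt has backed out: under the closed cover the bolt's head ends 84.5 mm above the bench, in the tight stops 82 mm
- stop_b_leg (a point): leg of this stop, same as stop_a_leg
- stop_b_arm (a joint): arm angle of this stop, same as stop_a_arm
- stop_c: carriage of the remaining flip stop, same as stop_a
- stop_c_leg (a point): leg of this stop, same as stop_a_leg
- stop_c_arm (a joint): arm angle of this stop, same as stop_a_arm
- sanding_block: bystander: wooden sanding block 110 x 65 x 30 mm lying on the bench; origin under its centre
- scraper: bystander: scraper with yellow handle, about 190 mm long, 28 mm high, lying on the bench; origin on the bench where handle meets blade holder, x towards the blade
- set_square: bystander: flat dark steel set square, 140 x 140 x 6 mm, lying on the bench between robot and fence; origin at its middle on the bench
- neck_blank: bystander: wooden guitar-neck blank 550 x 70 mm, 22 mm thick (42 mm at the heel), lying on the bench beyond the fence's left end; origin under its centre, x along it

How it is judged:
On the way, in this order (a step that is already met when the one before it is completed fails the run):
1. the left-hand stop is tapped with the fingers (a touch of about 1 N or more) while all three arms are down (((y of stop_a in the frame of fence above 0.095 m and contact force between the fingers and stop_a above 0.8 N) or (y of stop_b in the frame of fence above 0.095 m and contact force between the fingers and stop_b above 0.8 N) or (y of stop_c in the frame of fence above 0.095 m and contact force between the fingers and stop_c above 0.8 N)) and value of joint each of stop_a_arm, stop_b_arm, stop_c_arm below 0.1 rad), for 0.02 s.
2. the middle stop is tapped with the fingers (a touch of about 1 N or more) while all three arms are down (((y of stop_a in the frame of fence between -0.095 and 0.095 m and contact force between the fingers and stop_a above 0.8 N) or (y of stop_b in the frame of fence between -0.095 and 0.095 m and contact force between the fingers and stop_b above 0.8 N) or (y of stop_c in the frame of fence between -0.095 and 0.095 m and contact force between the fingers and stop_c above 0.8 N)) and value of joint each of stop_a_arm, stop_b_arm, stop_c_arm below 0.1 rad), for 0.02 s.
3. the right-hand stop is tapped with the fingers (a touch of about 1 N or more) while all three arms are down (((y of stop_a in the frame of fence below -0.095 m and contact force between the fingers and stop_a above 0.8 N) or (y of stop_b in the frame of fence below -0.095 m and contact force between the fingers and stop_b above 0.8 N) or (y of stop_c in the frame of fence below -0.095 m and contact force between the fingers and stop_c above 0.8 N)) and value of joint each of stop_a_arm, stop_b_arm, stop_c_arm below 0.1 rad), for 0.02 s.
4. the loose stop's arm is lifted open by the fingers (((height (world z) of stop_a_bolt above 0.0832 m and value of joint stop_a_arm above 0.65 rad and contact force between the fingers and stop_a above 0.2 N) or (height (world z) of stop_b_bolt above 0.0832 m and value of joint stop_b_arm above 0.65 rad and contact force between the fingers and stop_b above 0.2 N) or (height (world z) of stop_c_bolt above 0.0832 m and value of joint stop_c_arm above 0.65 rad and contact force between the fingers and stop_c above 0.2 N))), for 0.2 s.
At the end, for the whole second after the job is handed in: the loose stop's arm stands lifted by 0.65 rad (37 degrees) or more, still, carried by the fingers alone; the arms of the two tight stops are down (within 0.1 rad); the tight stops are within 6 mm and the loose one within 30 mm of where they stood (((height (world z) of stop_a_bolt above 0.0832 m and value of joint stop_a_arm above 0.65 rad and contact force between the fingers and stop_a above 0.2 N and velocity of joint stop_a_arm between -0.1 and 0.1 rad/s and contact force between each of sanding_block, scraper, set_square, neck_blank and stop_a below 0.05 N) or (height (world z) of stop_b_bolt above 0.0832 m and value of joint stop_b_arm above 0.65 rad and contact force between the fingers and stop_b above 0.2 N and velocity of joint stop_b_arm between -0.1 and 0.1 rad/s and contact force between each of sanding_block, scraper, set_square, neck_blank and stop_b below 0.05 N) or (height (world z) of stop_c_bolt above 0.0832 m and value of joint stop_c_arm above 0.65 rad and contact force between the fingers and stop_c above 0.2 N and velocity of joint stop_c_arm between -0.1 and 0.1 rad/s and contact force between each of sanding_block, scraper, set_square, neck_blank and stop_c below 0.05 N)) and (height (world z) of stop_a_bolt above 0.0832 m or value of joint stop_a_arm below 0.1 rad) and (height (world z) of stop_b_bolt above 0.0832 m or value of joint stop_b_arm below 0.1 rad) and (height (world z) of stop_c_bolt above 0.0832 m or value of joint stop_c_arm below 0.1 rad) and not (distance of stop_a from where it was at the start of the episode above 0.03 m or (height (world z) of stop_a_bolt below 0.0832 m and distance of stop_a from where it was at the start of the episode above 0.006 m)) and not (distance of stop_b from where it was at the start of the episode above 0.03 m or (height (world z) of stop_b_bolt below 0.0832 m and distance of stop_b from where it was at the start of the episode above 0.006 m)) and not (distance of stop_c from where it was at the start of the episode above 0.03 m or (height (world z) of stop_c_bolt below 0.0832 m and distance of stop_c from where it was at the start of the episode above 0.006 m))); the arm keeps its last pose, push and grip.
It fails at once if the arm of a tight stop is lifted (more than 0.25 rad) ((height (world z) of stop_a_bolt below 0.0832 m and value of joint stop_a_arm above 0.25 rad) or (height (world z) of stop_b_bolt below 0.0832 m and value of joint stop_b_arm above 0.25 rad) or (height (world z) of stop_c_bolt below 0.0832 m and value of joint stop_c_arm above 0.25 rad)).
It fails at once if a stop is driven out of place along the fence (a tight one by 6 mm, the loose one by 30 mm) ((distance of stop_a from where it was at the start of the episode above 0.03 m or (height (world z) of stop_a_bolt below 0.0832 m and distance of stop_a from where it was at the start of the episode above 0.006 m)) or (distance of stop_b from where it was at the start of the episode above 0.03 m or (height (world z) of stop_b_bolt below 0.0832 m and distance of stop_b from where it was at the start of the episode above 0.006 m)) or (distance of stop_c from where it was at the start of the episode above 0.03 m or (height (world z) of stop_c_bolt below 0.0832 m and distance of stop_c from where it was at the start of the episode above 0.006 m))).
It fails at once if a bystander is disturbed (moved more than 20 mm) (distance of any of sanding_block, scraper, set_square, neck_blank from where it was at the start of the episode above 0.02 m).
It also fails if it takes over 58 s, if anything falls off the work surface, if the arm or the gripper's body presses on something with over 40 N, if the wrist force passes 120 N, or if a joint passes its speed limit or range.

### The arm

A 6-joint arm with a two-finger parallel gripper is mounted at the origin on the work surface. World frame = base frame: x ahead of the robot, y to its left, z up, the work surface at z = 0. Lengths are in m, angles in rad, forces in N, time in s.
With the tool pointing down it reaches from about 0.3 to 0.875 m from the base axis. Payload 6.4 kg.
Tool frame: the origin (TCP) lies midway between the tips of the shut fingers; the grasp point (between the pads) lies 19 mm behind it (ctrl.hold_point_z is the distance from the TCP to the grasp point, in m); z points along the fingers, y is the line along which they close (so a half turn about z gives the same grasp; the last joint's range is limited). The gripper opens to 85 mm and grips with 20 to 120 N. Pads are 22 mm wide; open, the fingers measure 114 mm over their backs; the gripper's body (76 mm by 85 mm) begins 54 mm behind the grasp point. The pads swing forward as they close: fully open they stand 13 mm farther back than shut.
Start: joints at [1.018, 0.181, 1.607, -0, 1.354, -0.206], TCP at [0.195, 0.541, 0.231] pointing down, gripper open.
Joint ranges: [-2.99, 2.99], [-0.89, 2.07], [0.3, 2.58], [-1.14, 4.28], [0, 2.63], [-3.12, 3.12]. Speed limits (rad/s): [2.57, 2.57, 3.01, 3.14, 3.14, 3.14].

### API

Orientations are given as a unit quaternion [w, x, y, z].
In Python, from bench import ctrl gives the robot as it stands.
- The arm moves only by the tool carry_out, never from a script. Its argument "plan" is text: rows parted by semicolons, each of 6 numbers parted by spaces: the shift along the tool's x, y, z as a fraction of full scale, then the turn, a rotation vector about the tool's x, y, z as a fraction of full scale. A call has exactly 8 rows; each row shifts and turns the commanded pose from where the row before left it, along the tool's axes as they then stand; what a row does not reach is not made up. Full scale, the value 1, is 40 mm for a shift and 0.1 rad for a turn. A row lasts 1/12 s, in which the tool goes at most 41.7 mm and 7.16 degrees, less where a joint would pass 70% of its speed; a pose out of reach is approached as far as the arm can. A call with a number of a shift or a turn outside -1 to 1 is refused whole. A call with a gripper value outside its range is refused whole. "claw" is the gripper's target within -1 to 1 (shut at 1, half-way at 0, fully open at -1), set as the call begins (left out, the last holds). The fingers move at their own pace and stop on an object; the grip force is fixed at half the most. Time passes only in rows, so rows that do not move let the fingers close, or fill a call up. It gives the time, the measured TCP pose, the force, the opening and the grip force at its end, in the units of the state.
- ctrl.get_obs(): the state, without advancing time (a new reading comes with each control period).
- ctrl.camera(name): name is "scene" or "top"; returns a dict with "pixels" (480x640x3 uint8, red, green, blue), "mtx" (3x3 intrinsics, pixels), "R" (3x3) and "t" (3): a world point X has camera coordinates R X + t. Camera axes: x right, y down, z forward; pixel columns grow to the right and rows downward; lengths in m; the calibration is good to about 2 mm. A picture is of the moment at which its call begins. There is no depth.
- ctrl.hand_in(): hands the job in; it is judged then, once.
The state is a dict: "time_s": time; "q": joint angles; "dq": joint speeds; "joint_efforts": joint torques, N m; "eef_pos": TCP position; "eef_rot": TCP orientation; "wrist_force": force on the tool from outside, world axes, zero at the start; "torque": the same for the moment, N m; "opening": opening from 0.0 (shut) to 1.0 (fully open); "grasp_force": force on a finger pad.
Only numpy, scipy, OpenCV 4.12 (cv2) and the standard library are available. Lean on these libraries where they do the work, as an engineer would, in place of code of your own. Each camera call takes 0.05 s, during which the arm holds its last target. There are 200 camera calls.

## Working session

There is one attempt and no reset: what is moved stays moved. The work goes in short steps, Python scripts to look and compute and a tool call to move; the robot and the scene stay as the last step left them, time stands still between calls to the robot, and variables do not carry over. Pictures are saved under pics/ and viewed, at most 10 in all, crops included, and the job is handed in when it is done.

Besides the shell and the picture viewer there is one more tool, called after "Call:" in YAML: its name, and indented under it one key for each argument. carry_out: Moves the arm, as the interface text tells. Shift numbers are shares of 40 mm and turn numbers shares of 0.1 rad, none past 1 either way. Its arguments: {"type":"object","properties":{"plan":{"type":"string"},"claw":{"type":"number"}},"required":["plan"]}

```bash
mkdir -p pics
python3 - <<'E'
from bench import ctrl
import cv2,numpy as np
for n in("scene","top"):
    c=ctrl.camera(n); cv2.imwrite(f"pics/{n}0.png",c["pixels"][:,:,::-1]); print(n,np.round(c["mtx"],1).tolist(),np.round(c["R"],4).tolist(),np.round(c["t"],4).tolist())
o=ctrl.get_obs(); print({k:np.round(v,3).tolist() for k,v in o.items()})
E
```

```text
scene [[476.5, 0.0, 322.8], [0.0, 476.5, 241.0], [0.0, 0.0, 1.0]] [[-0.0101, 0.9997, -0.0222], [0.6489, -0.0103, -0.7608], [-0.7608, -0.022, -0.6486]] [-0.1255, -0.2718, 1.4412]
top [[585.8, 0.0, 326.8], [0.0, 585.8, 233.7], [0.0, 0.0, 1.0]] [[-0.0029, -1.0, -0.0027], [-0.9909, 0.0033, -0.1344], [0.1344, 0.0023, -0.9909]] [0.1195, 0.5122, 1.2836]
{'time_s': 0.1, 'q': [1.018, 0.181, 1.608, -0.0, 1.354, -0.206], 'dq': [0.0, 0.001, -0.002, 0.001, 0.0, 0.001], 'joint_efforts': [0.0, -44.588, -35.224, -0.0, 0.004, 0.0], 'eef_pos': [0.195, 0.54, 0.23], 'eef_rot': [-0.0, 0.173, 0.985, -0.001], 'wrist_force': [-0.223, -0.058, 0.293], 'torque': [-0.114, 0.05, 0.025], 'grasp_force': 0.0, 'opening': 1.0}
```

View pics/scene0.png

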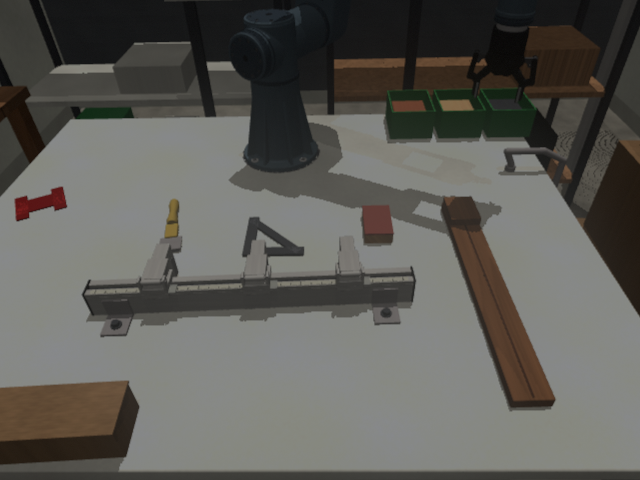

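View pics/top0.png

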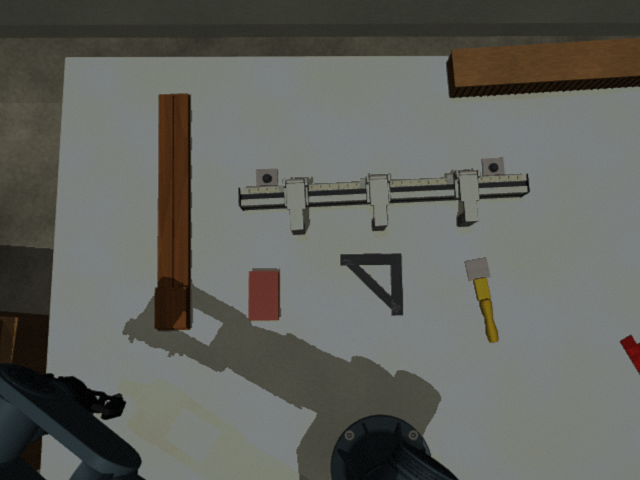

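The top view shows the fence from about (239,198) to (529,185), with the leg ends at about (298,225), (379,222) and (470,217). I'll enlarge that area to measure.

Run:
```python
import cv2
a=cv2.imread("pics/top0.png")[160:245,230:540]
a=cv2.convertScaleAbs(a,alpha=1.2)
h=[a[:, :105],a[:,100:205],a[:,205:310]]
cv2.imwrite("pics/crop.png",cv2.vconcat([cv2.resize(a[:, :155],None,fx=5,fy=3.5,interpolation=2),cv2.resize(a[:,155:],None,fx=5,fy=3.5,interpolation=2)]))
```

```text
(no output)
```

View pics/crop.png

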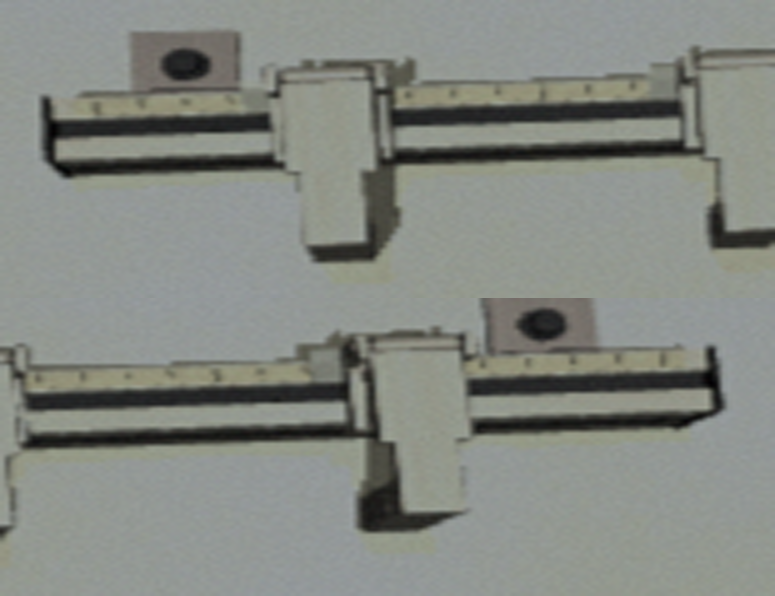

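```bash
cat > h.py <<'E'
from bench import ctrl
import numpy as np
def w(c,u,v,z):
    d=c["R"].T@np.linalg.solve(c["mtx"],[u,v,1.]); o=-c["R"].T@c["t"]
    return o+d*(z-o[2])/d[2]
def px(c,X):
    p=c["mtx"]@(c["R"]@X+c["t"]); return p[:2]/p[2]
E
python3 - <<'E'
from h import *
c=ctrl.camera("top")
A=lambda x,y:(230+x/5,160+y/3.5); B=lambda x,y:(385+x/5,160+(y-297.5)/3.5)
L=w(c,*A(48,131),.06);R=w(c,*B(717,378),.06); d=L-R; print(L,R,np.linalg.norm(d),np.arctan2(-d[0],d[1]))
ctr=(L+R)/2; t=d/np.linalg.norm(d); n=np.array([t[1],-t[0],0])
print("ctr",ctr)
for p in (A(341,246),(380.7,226),B(434.5,515)):
    X=w(c,*p,.094); e=X-ctr; print("front mid",X.round(4),"fence xy",e@n,e@t,"legpoint",(X+.012*n).round(4))
E
```

```text
[0.59119033 0.3116797  0.06      ] [ 0.62171374 -0.33234837  0.06      ] 0.6447509853122395 0.04735910017802657
ctr [ 0.60645204 -0.01033434  0.06      ]
front mid [0.5121 0.1792 0.094 ] fence xy -0.08532371735877006 0.19375394897141 legpoint [0.524  0.1797 0.094 ]
front mid [0.5208 0.0017 0.094 ] fence xy -0.08501191263937279 0.016036169007426798 legpoint [0.5328 0.0022 0.094 ]
front mid [ 0.5285 -0.1947  0.094 ] fence xy -0.08657947140004554 -0.18051200361187247 legpoint [ 0.5405 -0.1942  0.094 ]
```

Call:
carry_out:
  plan: "0 0 0 0 0 -0.99; 0 0 0 0 0 -0.99; 0 0 0 0 0 -0.99; 0 0 0 0 0 -0.98; -.55 -.66 .1 0 0 0; -.55 -.66 .1 0 0 0; -.55 -.66 .1 0 0 0; -.55 -.66 .1 0 0 0"
  claw: -1

```text
time_s: 0.82
eef_pos: [0.2888, 0.4384, 0.2148]
eef_rot: [-0.0, -0.025, 1.0, -0.0]
wrist_force: [1.0, 0.2, 0.5]
opening: 1.001
grasp_force: 0.0
```

Call:
carry_out:
  plan: "-.55 -.66 .1 0 0 0; -.55 -.66 .1 0 0 0; -.55 -.66 .1 0 0 0; -.55 -.66 .1 0 0 0; -.55 -.66 .1 0 0 0; -.55 -.66 .1 0 0 0; -.55 -.66 .1 0 0 0; -.55 -.66 .1 0 0 0"

```text
time_s: 1.48
eef_pos: [0.4751, 0.2356, 0.1829]
eef_rot: [-0.0, -0.024, 1.0, 0.0]
wrist_force: [0.2, 0.4, -0.7]
opening: 0.998
grasp_force: 0.0
```

Call:
carry_out:
  plan: "-.57 -.72 0 0 0 0; -.57 -.72 0 0 0 0; 0 0 .5 0 0 0; 0 0 .5 0 0 0; 0 0 .2 0 0 0; 0 0 0 0 0 0; 0 0 0 0 0 0; 0 0 0 0 0 0"

```text
time_s: 2.15
eef_pos: [0.5232, 0.1823, 0.1364]
eef_rot: [0.001, -0.025, 1.0, 0.0]
wrist_force: [0.3, 0.6, 0.0]
opening: 1.002
grasp_force: 0.0
```

Run:
```python
from h import *
import cv2
o=[]
for n,b in(("top",(250,160,120,90)),("scene",(290,170,120,90))):
    x,y,a,h=b; o.append(cv2.resize(ctrl.camera(n)["pixels"][y:y+h,x:x+a,::-1],None,fx=3.3,fy=3.3,interpolation=2))
cv2.imwrite("pics/l1.png",cv2.convertScaleAbs(cv2.vconcat(o),alpha=1.4))
```

```text
(no output)
```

View pics/l1.png

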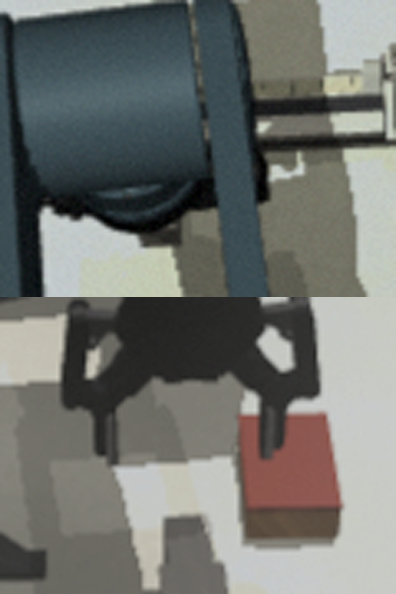

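The scene view shows the open fingers at crop (105,440) and (272,440), on either side of the left leg at about (185,540). The arm blocks the top view. I'm lowering the gripper and closing in on the leg.

Call:
carry_out:
  plan: "0 0 .6 0 0 0; 0 0 .6 0 0 0; 0 0 .5 0 0 0; 0 0 .2 0 0 0; 0 -.2 0 0 0 0; 0 -.2 0 0 0 0; 0 -.1 0 0 0 0; 0 0 0 0 0 0"

```text
time_s: 2.92
eef_pos: [0.5252, 0.1607, 0.061]
eef_rot: [0.001, -0.024, 1.0, -0.0]
wrist_force: [0.1, -0.4, -0.7]
opening: 1.001
grasp_force: 0.0
```

Call:
carry_out:
  plan: "0 -.02 0 0 0 0; 0 -.02 0 0 0 0; 0 -.02 0 0 0 0; 0 -.02 0 0 0 0; 0 -.02 0 0 0 0; 0 0 0 0 0 0; 0 0 0 0 0 0; 0 0 0 0 0 0"

```text
time_s: 3.58
eef_pos: [0.5238, 0.1578, 0.0592]
eef_rot: [-0.0, -0.024, 1.0, 0.0]
wrist_force: [1.1, 0.2, 0.1]
opening: 1.0
grasp_force: 0.0
```

Call:
carry_out:
  plan: "0 -.02 0 0 0 0; 0 -.02 0 0 0 0; 0 -.02 0 0 0 0; 0 -.02 0 0 0 0; 0 0 0 0 0 0; 0 0 0 0 0 0; 0 0 0 0 0 0; 0 0 0 0 0 0"

```text
time_s: 4.25
eef_pos: [0.524, 0.1546, 0.0593]
eef_rot: [0.0, -0.024, 1.0, 0.0]
wrist_force: [0.3, 0.8, -0.0]
opening: 0.997
grasp_force: 0.0
```

Call:
carry_out:
  plan: "0 -.01 0 0 0 0; 0 -.01 0 0 0 0; 0 -.01 0 0 0 0; 0 -.01 0 0 0 0; 0 0 0 0 0 0; 0 0 0 0 0 0; 0 0 0 0 0 0; 0 0 0 0 0 0"

```text
time_s: 4.92
eef_pos: [0.524, 0.1532, 0.0593]
eef_rot: [-0.0, -0.024, 1.0, 0.0]
wrist_force: [0.6, 1.5, 0.0]
opening: 1.0
grasp_force: 1.2
```

Call:
carry_out:
  plan: "0 -.01 0 0 0 0; 0 -.01 0 0 0 0; 0 -.01 0 0 0 0; 0 -.01 0 0 0 0; 0 0 0 0 0 0; 0 0 0 0 0 0; 0 0 0 0 0 0; 0 0 0 0 0 0"

```text
time_s: 5.58
eef_pos: [0.524, 0.1528, 0.0593]
eef_rot: [0.0, -0.024, 1.0, 0.001]
wrist_force: [0.5, 9.3, -0.5]
opening: 1.0
grasp_force: 4.5
```

The left stop is tight: the force rose to 9 N and the tool stalled. I'll back off and move on to the middle one.

Call:
carry_out:
  plan: "0 .35 0 0 0 0; 0 .35 0 0 0 0; 0 0 -.6 0 0 0; 0 0 -.7 0 0 0; 0 0 -.7 0 0 0; 0 0 0 0 0 0; 0 -.8 0 0 0 0; 0 -.9 0 0 0 0"

```text
time_s: 6.25
eef_pos: [0.5263, 0.1119, 0.14]
eef_rot: [0.001, -0.026, 1.0, -0.0]
wrist_force: [0.3, -0.2, -0.5]
opening: 0.999
grasp_force: 0.0
```

Call:
carry_out:
  plan: "0 -.9 0 0 0 0; 0 -.9 0 0 0 0; 0 -.9 0 0 0 0; 0 0 0 0 0 0; 0 0 0 0 0 0; 0 0 0 0 0 0; 0 0 0 0 0 0; 0 0 0 0 0 0"

```text
time_s: 6.92
eef_pos: [0.5311, 0.0047, 0.1391]
eef_rot: [-0.0, -0.025, 1.0, 0.0]
wrist_force: [-0.4, 0.3, -0.9]
opening: 0.999
grasp_force: 0.0
```

Call:
carry_out:
  plan: "0 0 .6 0 0 0; 0 0 .6 0 0 0; 0 0 .6 0 0 0; 0 0 .2 0 0 0; 0 -.2 0 0 0 0; 0 -.2 0 0 0 0; 0 -.15 0 0 0 0; 0 0 0 0 0 0"

```text
time_s: 7.58
eef_pos: [0.534, -0.0202, 0.0611]
eef_rot: [0.002, -0.024, 1.0, -0.001]
wrist_force: [-0.1, -0.3, 0.0]
opening: 0.998
grasp_force: 0.0
```

Call:
carry_out:
  plan: "0 -.02 0 0 0 0; 0 -.02 0 0 0 0; 0 -.02 0 0 0 0; 0 -.02 0 0 0 0; 0 0 0 0 0 0; 0 0 0 0 0 0; 0 0 0 0 0 0; 0 0 0 0 0 0"

```text
time_s: 8.25
eef_pos: [0.5325, -0.0215, 0.0592]
eef_rot: [-0.0, -0.024, 1.0, 0.0]
wrist_force: [-0.1, 0.3, -0.4]
opening: 1.0
grasp_force: 0.0
```

Contact should come at about y = -0.024 to -0.026.

Call:
carry_out:
  plan: "0 -.01 0 0 0 0; 0 -.01 0 0 0 0; 0 -.01 0 0 0 0; 0 -.01 0 0 0 0; 0 -.01 0 0 0 0; 0 0 0 0 0 0; 0 0 0 0 0 0; 0 0 0 0 0 0"

```text
time_s: 8.92
eef_pos: [0.5326, -0.0236, 0.0593]
eef_rot: [-0.0, -0.024, 1.0, 0.0]
wrist_force: [-1.2, -0.3, 0.1]
opening: 1.0
grasp_force: 0.0
```

Call:
carry_out:
  plan: "0 -.01 0 0 0 0; 0 -.01 0 0 0 0; 0 -.01 0 0 0 0; 0 -.01 0 0 0 0; 0 0 0 0 0 0; 0 0 0 0 0 0; 0 0 0 0 0 0; 0 0 0 0 0 0"

```text
time_s: 9.58
eef_pos: [0.5327, -0.0252, 0.0593]
eef_rot: [-0.0, -0.024, 1.0, -0.0]
wrist_force: [0.3, -0.3, 0.9]
opening: 0.995
grasp_force: 0.0
```

Call:
carry_out:
  plan: "0 -.01 0 0 0 0; 0 -.01 0 0 0 0; 0 -.01 0 0 0 0; 0 -.01 0 0 0 0; 0 -.01 0 0 0 0; 0 0 0 0 0 0; 0 0 0 0 0 0; 0 0 0 0 0 0"

```text
time_s: 10.25
eef_pos: [0.5328, -0.0272, 0.0593]
eef_rot: [-0.0, -0.024, 1.0, 0.0]
wrist_force: [0.8, 0.1, 0.7]
opening: 1.003
grasp_force: 0.0
```

Run:
```python
from h import *
import cv2
o=[]
c=ctrl.camera("scene"); a=cv2.imread("pics/scene0.png")
x,y,w_,h=200,220,120,80
for im in(a,c["pixels"][:,:,::-1]): o.append(cv2.resize(im[y:y+h,x:x+w_],None,fx=6,fy=3.7,interpolation=2))
cv2.imwrite("pics/m1.png",cv2.convertScaleAbs(cv2.vconcat(o),alpha=1.4))
```

```text
(no output)
```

View pics/m1.png

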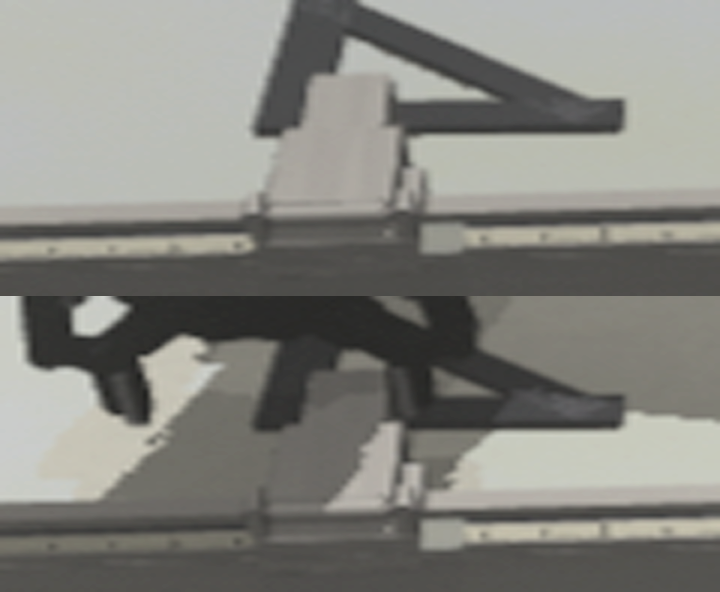

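The carriage edges are still at crop columns 258 and 415, so the middle stop hasn't moved. The finger at (400,390) is right at the leg's side, so I'll keep going in small steps.

Call:
carry_out:
  plan: "0 -.01 0 0 0 0; 0 -.01 0 0 0 0; 0 -.01 0 0 0 0; 0 -.01 0 0 0 0; 0 0 0 0 0 0; 0 0 0 0 0 0; 0 0 0 0 0 0; 0 0 0 0 0 0"

```text
time_s: 10.97
eef_pos: [0.5328, -0.0287, 0.0593]
eef_rot: [-0.0, -0.024, 1.0, 0.0]
wrist_force: [-0.5, 1.8, -0.3]
opening: 0.999
grasp_force: 1.0
```

Call:
carry_out:
  plan: "0 -.01 0 0 0 0; 0 -.01 0 0 0 0; 0 -.01 0 0 0 0; 0 -.01 0 0 0 0; 0 0 0 0 0 0; 0 0 0 0 0 0; 0 0 0 0 0 0; 0 0 0 0 0 0"

```text
time_s: 11.63
eef_pos: [0.5329, -0.0305, 0.0593]
eef_rot: [-0.0, -0.024, 1.0, -0.0]
wrist_force: [-0.3, 0.8, 0.0]
opening: 0.999
grasp_force: 0.7
```

Call:
carry_out:
  plan: "0 0 0 0 0 0; 0 0 0 0 0 0; 0 -.01 0 0 0 0; 0 -.01 0 0 0 0; 0 -.01 0 0 0 0; 0 -.01 0 0 0 0; 0 -.02 0 0 0 0; 0 -.02 0 0 0 0"

```text
time_s: 12.3
eef_pos: [0.5331, -0.0336, 0.0593]
eef_rot: [-0.0, -0.024, 1.0, 0.0]
wrist_force: [-0.2, 2.7, 0.6]
opening: 1.002
grasp_force: 1.0
```

The middle stop is the loose one: it slid about 4–5 mm at 1–3 N. The right-hand stop is next.

Call:
carry_out:
  plan: "0 .35 0 0 0 0; 0 .37 0 0 0 0; 0 0 -.6 0 0 0; 0 0 -.7 0 0 0; 0 0 -.7 0 0 0; 0 0 0 0 0 0; 0 -.8 0 0 0 0; 0 -.9 0 0 0 0"

```text
time_s: 12.97
eef_pos: [0.5355, -0.0723, 0.1401]
eef_rot: [0.001, -0.026, 1.0, -0.0]
wrist_force: [0.2, -0.1, -0.2]
opening: 0.998
grasp_force: 0.0
```

Call:
carry_out:
  plan: "0 -.9 0 0 0 0; 0 -.9 0 0 0 0; 0 -.9 0 0 0 0; 0 -.3 0 0 0 0; 0 0 0 0 0 0; 0 0 0 0 0 0; 0 0 0 0 0 0; 0 0 0 0 0 0"

```text
time_s: 13.63
eef_pos: [0.5406, -0.1911, 0.139]
eef_rot: [-0.0, -0.025, 1.0, 0.0]
wrist_force: [-0.0, 0.3, 0.0]
opening: 1.001
grasp_force: 0.0
```

Call:
carry_out:
  plan: "0 0 .6 0 0 0; 0 0 .6 0 0 0; 0 0 .6 0 0 0; 0 0 .2 0 0 0; 0 -.25 0 0 0 0; 0 -.25 0 0 0 0; 0 -.12 0 0 0 0; 0 0 0 0 0 0"

```text
time_s: 14.3
eef_pos: [0.5435, -0.2199, 0.0614]
eef_rot: [0.002, -0.023, 1.0, -0.001]
wrist_force: [-0.2, -0.3, 1.0]
opening: 1.002
grasp_force: 0.0
```

Call:
carry_out:
  plan: "0 -.01 0 0 0 0; 0 -.01 0 0 0 0; 0 -.01 0 0 0 0; 0 -.01 0 0 0 0; 0 -.01 0 0 0 0; 0 0 0 0 0 0; 0 0 0 0 0 0; 0 0 0 0 0 0"

```text
time_s: 14.97
eef_pos: [0.542, -0.2193, 0.0592]
eef_rot: [-0.0, -0.024, 1.0, 0.0]
wrist_force: [-0.4, -0.4, -0.4]
opening: 1.0
grasp_force: 0.0
```

Call:
carry_out:
  plan: "0 -.01 0 0 0 0; 0 -.01 0 0 0 0; 0 -.01 0 0 0 0; 0 -.01 0 0 0 0; 0 0 0 0 0 0; 0 0 0 0 0 0; 0 0 0 0 0 0; 0 0 0 0 0 0"

```text
time_s: 15.63
eef_pos: [0.5421, -0.221, 0.0593]
eef_rot: [0.0, -0.024, 1.0, -0.0]
wrist_force: [-0.8, 0.3, 1.5]
opening: 1.002
grasp_force: 0.0
```

Call:
carry_out:
  plan: "0 -.01 0 0 0 0; 0 -.01 0 0 0 0; 0 -.01 0 0 0 0; 0 -.01 0 0 0 0; 0 0 0 0 0 0; 0 0 0 0 0 0; 0 0 0 0 0 0; 0 0 0 0 0 0"

```text
time_s: 16.3
eef_pos: [0.5422, -0.2226, 0.0593]
eef_rot: [-0.0, -0.024, 1.0, 0.0]
wrist_force: [0.3, -0.4, 0.0]
opening: 0.994
grasp_force: 0.0
```

Call:
carry_out:
  plan: "0 -.01 0 0 0 0; 0 -.01 0 0 0 0; 0 -.01 0 0 0 0; 0 -.01 0 0 0 0; 0 0 0 0 0 0; 0 0 0 0 0 0; 0 0 0 0 0 0; 0 0 0 0 0 0"

```text
time_s: 16.97
eef_pos: [0.5422, -0.2238, 0.0592]
eef_rot: [-0.0, -0.024, 1.0, 0.0]
wrist_force: [0.0, 3.6, 1.0]
opening: 1.001
grasp_force: 1.6
```

Call:
carry_out:
  plan: "0 -.01 0 0 0 0; 0 -.01 0 0 0 0; 0 -.01 0 0 0 0; 0 0 0 0 0 0; 0 0 0 0 0 0; 0 0 0 0 0 0; 0 0 0 0 0 0; 0 0 0 0 0 0"

```text
time_s: 17.63
eef_pos: [0.5421, -0.224, 0.0591]
eef_rot: [-0.0, -0.024, 1.0, 0.001]
wrist_force: [-0.1, 7.2, 2.9]
opening: 1.004
grasp_force: 3.7
```

Call:
carry_out:
  plan: "0 .35 0 0 0 0; 0 .37 0 0 0 0; 0 0 -.6 0 0 0; 0 0 -.7 0 0 0; 0 0 -.7 0 0 0; 0 0 0 0 0 0; 0 .8 0 0 0 0; 0 .9 0 0 0 0"

```text
time_s: 18.3
eef_pos: [0.5381, -0.1293, 0.1401]
eef_rot: [0.001, -0.023, 1.0, -0.001]
wrist_force: [0.2, 0.1, 0.0]
opening: 0.997
grasp_force: 0.0
```

Call:
carry_out:
  plan: "0 .9 0 0 0 0; 0 .9 0 0 0 0; 0 .9 0 0 0 0; 0 .37 0 0 0 0; 0 0 0 0 0 0; 0 0 0 0 0 0; 0 0 0 0 0 0; 0 0 0 0 0 0"

```text
time_s: 18.97
eef_pos: [0.5319, -0.007, 0.1393]
eef_rot: [0.0, -0.024, 1.0, -0.0]
wrist_force: [-0.2, -0.4, -0.4]
opening: 1.004
grasp_force: 0.0
```

Call:
carry_out:
  plan: "-.03 .05 .6 0 0 0; 0 0 .6 0 0 0; 0 0 .6 0 0 0; 0 0 .33 0 0 0; 0 0 0 0 0 0; 0 0 0 0 0 0; 0 0 0 0 0 0; 0 0 0 0 0 0"

```text
time_s: 19.63
eef_pos: [0.5342, -0.0047, 0.0556]
eef_rot: [0.001, -0.024, 1.0, -0.0]
wrist_force: [0.2, -0.1, 0.3]
opening: 1.004
grasp_force: 0.0
```

Call:
carry_out:
  plan: "0 0 0 0 0 0; 0 0 0 0 0 0; 0 0 0 0 0 0; 0 0 0 0 0 0; 0 0 0 0 0 0; 0 0 0 0 0 0; 0 0 0 0 0 0; 0 0 0 0 0 0"
  claw: 1

```text
time_s: 20.3
eef_pos: [0.533, -0.004, 0.0544]
eef_rot: [0.0, -0.024, 1.0, -0.0]
wrist_force: [-1.8, 0.4, 4.6]
opening: 0.319
grasp_force: 62.0
```

Call:
carry_out:
  plan: ".041 0 -.12 0 .5 0; .041 0 -.12 0 .5 0; .041 0 -.12 0 .5 0; .041 0 -.12 0 .5 0; .041 0 -.12 0 .5 0; .041 0 -.12 0 .5 0; 0 0 0 0 0 0; 0 0 0 0 0 0"

```text
time_s: 20.97
eef_pos: [0.527, -0.0042, 0.0835]
eef_rot: [-0.149, -0.024, 0.989, -0.004]
wrist_force: [-0.7, -0.4, 4.1]
opening: 0.322
grasp_force: 62.0
```

Call:
carry_out:
  plan: ".041 0 -.12 0 .5 0; .041 0 -.12 0 .5 0; .041 0 -.12 0 .5 0; .041 0 -.12 0 .5 0; .041 0 -.12 0 .5 0; .041 0 -.12 0 .5 0; .041 0 -.12 0 .5 0; 0 0 0 0 0 0"

```text
time_s: 21.63
eef_pos: [0.5312, -0.004, 0.1185]
eef_rot: [-0.32, -0.023, 0.947, -0.007]
wrist_force: [-1.2, 0.6, 6.2]
opening: 0.32
grasp_force: 61.9
```

Call:
carry_out:
  plan: ".041 0 -.12 0 .5 0; .041 0 -.12 0 .5 0; .041 0 -.12 0 .5 0; .041 0 -.12 0 .5 0; .041 0 -.12 0 .5 0; 0 0 0 0 0 0; 0 0 0 0 0 0; 0 0 0 0 0 0"

```text
time_s: 22.3
eef_pos: [0.5411, -0.0036, 0.1411]
eef_rot: [-0.434, -0.022, 0.901, -0.01]
wrist_force: [1.1, 0.6, -1.9]
opening: 0.319
grasp_force: 61.6
```

Run:
```python
from h import *
import cv2
c=ctrl.camera("scene"); cv2.imwrite("pics/e1.png",cv2.convertScaleAbs(cv2.resize(c["pixels"][130:330,60:430,::-1],None,fx=2.1,fy=2.1,interpolation=2),alpha=1.4))
print(np.round(ctrl.get_obs()["dq"],4))
```

```text
[-0.0004  0.0007 -0.0022 -0.      0.0033  0.0005]
```

View pics/e1.png

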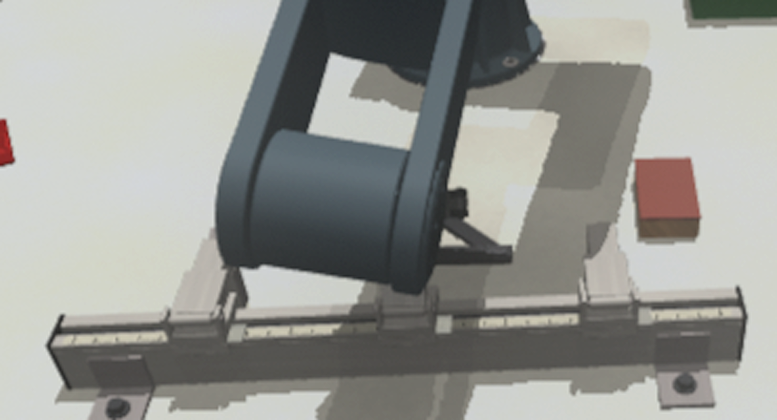

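The other two arms are down, at (205,280) and (605,265) in the crop. The wrist hides the lifted arm, but the grip is still 62 N at the leg's width, and the TCP has followed the hinge arc to 0.9 rad and is at rest. Handing in.

```bash
python3 -c "
from bench import ctrl
print(ctrl.hand_in())"
```

```text
the job is handed in; nothing more can be done
None
```

I tapped all three stops from left to right: the middle one is loose, and the job is handed in with its arm held by the fingers at about 0.9 rad (estimated from the tool's pose, as the wrist hid the arm from the camera); the other two are tight with their arms down.

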